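# Tap a drill chuck's taper shank home in the spindle stand

## Robot

A 6-joint arm with a two-finger parallel gripper is mounted at the origin on a cart in front of the work surface, level with it; the furniture and walls round the work are solid. World frame = base frame: x ahead of the robot, y to its left, z up, the work surface at z = 0. Lengths are in m, angles in rad, forces in N, time in s.
With the tool pointing down it reaches from about 0.3 to 0.775 m from the base axis. Payload 14.6 kg.
Tool frame: the origin (TCP) lies at the very end of the fingers, on their centre line; the grasp point (between the pads) lies 19 mm behind it; z points along the fingers, y is the line along which they close (so a half turn about z gives the same grasp; the last joint's range is limited). The gripper opens to 94 mm and grips with 3 to 60 N. Pads are 16 mm wide; open, the fingers measure 119 mm over their backs; the gripper's body (75 mm by 177 mm) begins 78 mm behind the grasp point.
Start: joints at [1.081, 0.3, 1.521, -0, 1.321, -0.067], TCP at [0.226, 0.502, 0.205] pointing down, gripper open.
Joint ranges: [-3.03, 3.03], [-0.79, 2.21], [0.23, 2.52], [-1.04, 4.18], [0, 3.07], [-2.55, 2.55]. Speed limits (rad/s): [2.22, 2.22, 2.57, 3.14, 3.14, 3.14].

## Interface

Orientations are given as [roll, pitch, yaw] about the fixed x, y, z axes, in that order (R = Rz(yaw) Ry(pitch) Rx(roll)).
In Python, from station import ctrl, cams gives the robot as it stands. The module is installed in compiled form; this text tells all that it offers.
- The arm moves only by the tool arm_command, never from a script. Its argument "plan" is a list that holds one entry, the list of rows, each a list of 7 numbers: the shift along the tool's x, y, z in normalised numbers (1 is 750 mm), then the turn, a rotation vector about the tool's x, y, z in shares of 60 degrees (1.0 is 60 degrees), then the closure, from -1 (fully open) to 1 (shut). A call has 1 to 12 rows; each row is the pose to reach, as a shift and turn from the pose commanded when the call began, along the tool's axes at that moment; what a row does not reach only later rows make up. A row lasts 1/10 s, in which the tool goes at most 50 mm and 8.59 degrees, less where a joint would pass 70% of its speed; a pose out of reach is approached as far as the arm can. A call with a gripper value outside its range is refused whole. The fingers move at their own pace and stop on an object; "squeeze" is the grip in N (left out, the last holds). Time passes only in rows, so rows that repeat a pose let the fingers close. It gives the time, the measured TCP pose, the force, the opening and the grip force at its end, in the units of the state.
- ctrl.get_obs(): the state, without advancing time (a new reading comes with each control period).
- cams.camera(name): name is "scene" or "top" or "wrist"; returns (picture, depth): 384x512x3 uint8, blue, green, red; 384x512 float32, m along the optical axis (not along the pixel's ray), 0 where there is no reading.
- cams.camera_info(name): a dict with "fx", "fy", "cx", "cy" (pixels), "world_to_cam" (4x4, takes a point from world to camera coordinates). Camera axes: x right, y down, z forward; pixel columns grow to the right and rows downward; lengths in m; the calibration is good to about 2 mm. A picture is of the moment at which its call begins: read the wrist's pose just before it. camera_info takes no time and is no camera call; for the wrist camera it gives the pose at the moment of the call.
- ctrl.hand_in(): hands the job in; it is judged then, once.
The state is a dict: "time_s": time; "qpos": joint angles; "joint_vel": joint speeds; "tau": joint torques, N m; "ee_pos": TCP position; "eef_rot": TCP orientation; "force": force on the tool from outside, world axes, zero at the start; "moment": the same for the moment, N m; "grip_width": finger opening in m; "grip_force": force on a finger pad.
Only numpy, scipy, OpenCV 4.12 (cv2) and the standard library are available. Lean on these libraries where they do the work, as an engineer would, in place of code of your own. Each camera call takes 0.05 s, during which the arm holds its last target. There are 200 camera calls.

## Task

Take the drill chuck out of the storage block, set its tapered shank lightly into the taper sleeve of the spindle stand and let go. Then take the soft-faced drift and tap squarely down on the chuck's nose until the sleeve bottoms and a held tap of about 20 N no longer sinks it (never more than 35 N); lift the drift clear and give one more such tap to be sure. Finally stand the drift upright on the bench, leaving the other things there where they are.

Things in the scene. Friction and masses are not known exactly. Their poses are not given: they have to be found in the camera images.
- stand: Spindle stand bolted to the bench: grey flange 100 mm across, 12 mm thick, upright tube 60 mm across, 64 mm high. Origin: on its axis at bench level, z up. In the tube, on its axis, a steel taper sleeve 42 mm across, rim 72 to 88 mm above the bench at the start; it sinks 6 to 14 mm before it bottoms hard (home: rim 66 to 74 mm). How far differs each time and is not measured: only feel tells.
- lock_pin (a joint): Light sprung pin low in the sleeve's bore, m: 0 while untouched, pushed down by the shank's tip in the last few mm only (0.003 to 0.005 when home). The sleeve gives way at about 9 N, chuck weight included, and stays where pushed. Its bore narrows from 21 mm at the rim to 14 mm, 46 mm down; the fitted shank's tip lies 45 to 47 mm below the rim (19 to 43 mm above the bench).
- chuck: Dark steel drill chuck, 0.22 kg, standing nose up in one of the storage block's two bores. 90 mm high: tapered shank (14 mm diameter at the tip, 22 mm at its top) from 0 to 50 mm, round body 34 mm in diameter from 50 to 90 mm (nose bevelled to 30 mm over the top 7 mm, flat). Origin: centre of the shank's tip, its lowest point; z along the axis to the nose.
- rack: Grey storage block 72 x 116 x 60 mm, fixed, with two blind bores 27 mm wide, 55 mm deep, 28 mm either side of its centre along its y axis; the chuck's body rests on the top face, shank in one bore. Origin: centre of the underside.
- drift: Soft-faced hand drift, a short round ram of about 0.3 kg, standing upright on its white striking face: head 36 mm diameter from 0 to 42 mm, plain wooden grip 23 mm diameter from 42 to 100 mm. Origin: centre of the striking face, z up along the grip. Held with the fingertips just above the head, the head backs up against them.
- bottle: White bottle, 38 mm diameter, 83 mm high, bystander. Origin: centre of its underside.
- reel: Reel of wire, 54 mm diameter, 43 mm high, bystander. Origin: centre of its underside.
- heatsink: Finned heatsink 30 x 50 x 26 mm, bystander. Origin: centre of its underside.
Things that resemble listed ones, but are neither listed nor needed, are in the scene too. Leave any blue, pink or yellow look-alike of the drift alone.

How it is judged:
By the outcome, as a careful person would: the job done as asked, in the order asked, and still so for the second after the job is handed in, with the robot touching nothing.
It also fails if it takes over 67 s, if anything falls off the work surface, if the arm or the gripper's body presses on something with over 40 N, if the wrist force passes 120 N, or if a joint passes its speed limit or range.

## Working session

There is one attempt and no reset: what is moved stays moved. The work goes in short steps, Python scripts to look and compute and a tool call to move; the robot and the scene stay as the last step left them, time stands still between calls to the robot, and variables do not carry over. Pictures are saved under pics/ and viewed, at most 10 in all, crops included, and the job is handed in when it is done.

Besides the shell and the picture viewer there is one more tool, called after "Call:" as name(argument=value, ...), one argument or row to a line, values as JSON. arm_command: Moves the arm, as the interface text tells. Its arguments: {"type":"object","properties":{"plan":{"type":"array"},"squeeze":{"type":"number"}},"required":["plan"]}

```bash
mkdir -p pics
python3 - <<'E'
from station import ctrl,cams
import cv2,numpy as np
o=ctrl.get_obs()
for k in o: print(k,np.round(o[k],3))
for n in("scene","top"):
    p,d=cams.camera(n); cv2.imwrite(f"pics/{n}0.png",p); np.save(f"{n}0.npy",d)
    i=cams.camera_info(n); print(n,i["fx"],i["cx"],i["cy"]); print(np.round(np.linalg.inv(i["world_to_cam"]),3))
E
```

```text
time_s 0.0
qpos [ 1.081  0.3    1.522 -0.     1.321 -0.067]
joint_vel [-0.001  0.001  0.     0.001 -0.001 -0.002]
tau [-0.0000e+00 -5.3182e+01 -3.5274e+01  7.1000e-02  2.4000e-02 -0.0000e+00]
ee_pos [0.226 0.501 0.205]
eef_rot [-3.14  -0.     2.719]
force [ 0.305  0.61  -1.391]
moment [-0.015 -0.009  0.042]
grip_force 0.0
grip_width 0.094
scene 391.86694665411204 253.28198068788046 188.05170294781448
[[ 0.657 -0.581  0.48   0.078]
 [-0.754 -0.501  0.426 -0.252]
 [-0.007 -0.642 -0.767  0.762]
 [ 0.     0.     0.     1.   ]]
top 368.37437671443104 250.69884942182617 191.7491316909563
[[ 0.008 -0.989  0.148  0.425]
 [-1.    -0.005  0.019  0.144]
 [-0.018 -0.148 -0.989  0.899]
 [ 0.     0.     0.     1.   ]]
```

View pics/scene0.png

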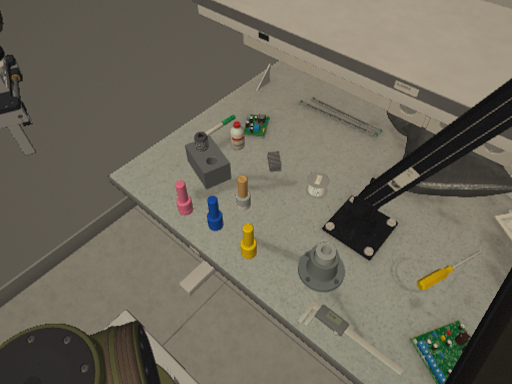

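View pics/top0.png

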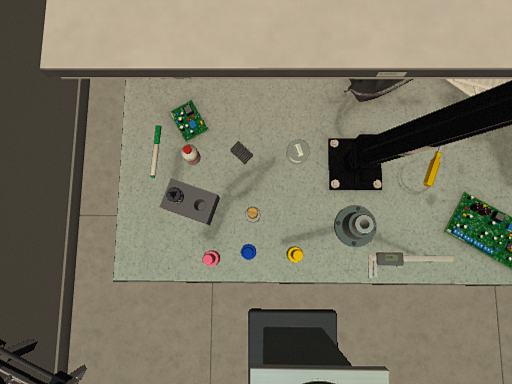

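The scene picture shows the rack at (208,160) with the chuck at (201,142) and the stand at (322,263). There are four drift-like objects: wooden grip with pale head (243,192), blue (215,213), pink (183,198) and yellow (249,242). The wooden one fits the description, and a crop should confirm it. In the top view the chuck is at (175,195), the rack at (190,202), the drift at (253,214) and the stand at (357,225). A black monitor-arm post at (355,163) and a shelf at the top are obstacles.

```bash
cat > h.py <<'E'
import numpy as np,cv2
from station import ctrl,cams
def world(d,i):
    v,u=np.mgrid[:d.shape[0],:d.shape[1]]
    c=np.stack([(u-i["cx"])/i["fx"]*d,(v-i["cy"])/i["fy"]*d,d,np.ones_like(d)],-1)
    return (c@np.linalg.inv(i["world_to_cam"]).T)[...,:3]
def ray(i,u,v,z):
    T=np.linalg.inv(i["world_to_cam"]); r=T[:3,:3]@[(u-i["cx"])/i["fx"],(v-i["cy"])/i["fy"],1]; o=T[:3,3]
    return o+r*(z-o[2])/r[2]
def blobs(W,box,z0,z1,minn=8):
    """connected components of points with z in range, box=(xmin,xmax,ymin,ymax)"""
    m=((W[...,2]>z0)&(W[...,2]<z1)&(W[...,0]>box[0])&(W[...,0]<box[1])&(W[...,1]>box[2])&(W[...,1]<box[3])).astype(np.uint8)
    n,l,s,c=cv2.connectedComponentsWithStats(m)
    for k in range(1,n):
        if s[k,4]>=minn:
            P=W[l==k]; cc,r=cv2.minEnclosingCircle(P[:,:2].astype(np.float32))
            print(f"px {c[k].round(0)} n {s[k,4]} mean {P.mean(0).round(4)} circ {np.round(cc,4)} r {r:.4f} zmax {P[:,2].max():.4f}")
E
python3 - <<'E'
from h import *
for n in("top","scene"):
    i=cams.camera_info(n);W=world(np.load(n+"0.npy"),i)
    print(n)
    for z0,z1 in((.015,.2),(.055,.065),(.068,.12),(.085,.12)):
        print(z0,z1); blobs(W,(.2,.6,-.3,.6),z0,z1)
    np.save(n+"W.npy",W)
W=np.load("topW.npy")
for p in((200,40),(60,70),(330,75),(355,150),(450,110),(400,130),(500,90),(120,275),(120,90)): print(p,W[p[1],p[0]].round(3))
p=cv2.imread("pics/scene0.png")
cv2.imwrite("pics/crop.png",cv2.resize(p[110:290,160:360],None,fx=4,fy=3.3,interpolation=cv2.INTER_CUBIC)[:600])
E
```

```text
top
0.015 0.2
px [366. 174.] n 424 mean [ 0.5855 -0.0946  0.1   ] circ [ 0.5888 -0.1139] r 0.0425 zmax 0.1341
px [430. 180.] n 74 mean [ 0.5882 -0.2699  0.0198] circ [ 0.588  -0.2719] r 0.0128 zmax 0.0251
px [189. 201.] n 1589 mean [0.5287 0.301  0.0633] circ [0.5307 0.3037] r 0.0682 zmax 0.1043
px [334. 184.] n 30 mean [ 0.5778 -0.0423  0.0172] circ [ 0.5784 -0.0414] r 0.0098 zmax 0.0216
px [252. 214.] n 185 mean [0.4982 0.1553 0.0694] circ [0.5016 0.1558] r 0.0178 zmax 0.1034
px [358. 224.] n 748 mean [ 0.4772 -0.0838  0.0616] circ [ 0.4829 -0.0964] r 0.0411 zmax 0.0888
px [338. 223.] n 13 mean [ 0.484  -0.0488  0.0178] circ [ 0.483  -0.0475] r 0.0060 zmax 0.0204
px [353. 243.] n 12 mean [ 0.4366 -0.0833  0.0173] circ [ 0.436  -0.0834] r 0.0040 zmax 0.0187
px [248. 251.] n 185 mean [0.4157 0.1644 0.0698] circ [0.4153 0.1651] r 0.0177 zmax 0.1047
px [294. 254.] n 201 mean [0.411  0.0615 0.0696] circ [0.4104 0.0583] r 0.0177 zmax 0.1036
px [211. 258.] n 210 mean [0.4005 0.2471 0.0686] circ [0.3997 0.2509] r 0.0177 zmax 0.1033
0.055 0.065
px [190. 201.] n 1242 mean [0.5285 0.2999 0.06
[... 4048 characters left out ...]
51] circ [0.4982 0.1531] r 0.0113 zmax 0.1003
px [180. 186.] n 91 mean [0.3942 0.2474 0.095 ] circ [0.3956 0.2498] r 0.0115 zmax 0.1003
px [212. 201.] n 95 mean [0.4101 0.1618 0.0952] circ [0.4116 0.1629] r 0.0118 zmax 0.1000
px [359. 215.] n 217 mean [ 0.5753 -0.0991  0.1079] circ [ 0.5839 -0.0959] r 0.0242 zmax 0.1200
px [248. 229.] n 109 mean [0.4054 0.0545 0.0956] circ [0.4067 0.0563] r 0.0115 zmax 0.0997
(200, 40) [0.754 0.237 0.351]
(60, 70) [0.704 0.462 0.349]
(330, 75) [0.704 0.026 0.329]
(355, 150) [ 0.645 -0.078  0.08 ]
(450, 110) [ 0.645 -0.164  0.329]
(400, 130) [ 0.643 -0.121  0.232]
(500, 90) [ 0.645 -0.195  0.404]
(120, 275) [0.356 0.473 0.001]
(120, 90) [ 1.156  0.799 -0.747]
```

View pics/crop.png

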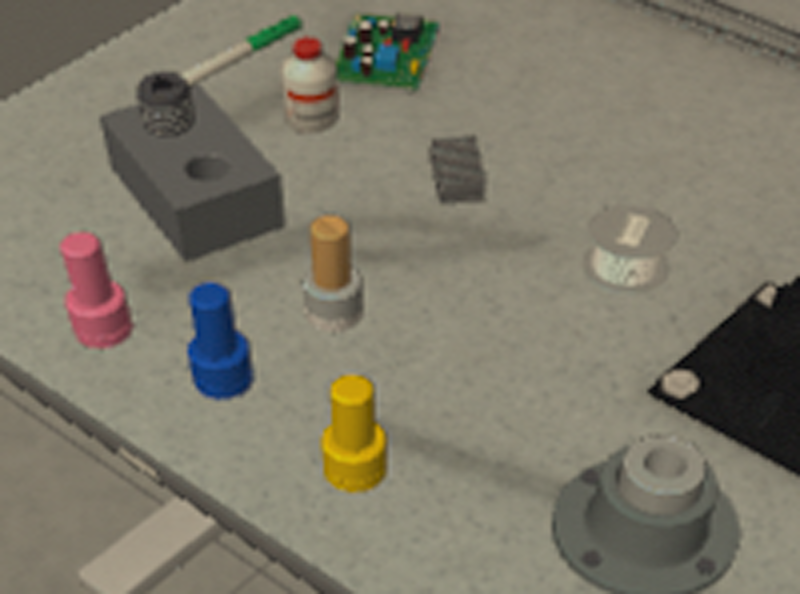

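The crop confirms it: the wooden-grip ram with the pale head, scene (243,192), is the drift. Blue, pink and yellow are look-alikes. Next I move above the chuck and refine with the wrist camera.

Units first: shifts go in shares of 750 mm and turns go in shares of 60 degrees. So -338 mm / 750 = -0.4507, -325 mm / 750 = -0.4333, -0.4226 rad / 1.0472 = -0.4036.

Call:
arm_command(
  plan=[
    [[-0.0333,-0.004,0,0,0,-0.0382,-1],[-0.0933,-0.0093,0,0,0,-0.0955,-1],[-0.1533,-0.016,0,0,0,-0.1528,-1],[-0.2133,-0.0227,0,0,0,-0.2196,-1],[-0.2733,-0.028,0,0,0,-0.2865,-1],[-0.3333,-0.0347,0,0,0,-0.3533,-1],[-0.3933,-0.0413,0,0,0,-0.4036,-1],[-0.4333,-0.0453,0,0,0,-0.4036,-1],[-0.4507,-0.0467,0,0,0,-0.4036,-1],[-0.4507,-0.0467,0,0,0,-0.4036,-1],[-0.4507,-0.0467,0,0,0,-0.4036,-1]],
  ],
)

```text
time_s: 1.2
ee_pos: [0.5187, 0.3316, 0.2052]
eef_rot: [-3.141, -0.001, -3.141]
force: [0.1, -0.3, -0.8]
grip_width: 0.094
grip_force: 0.0
```

Run:
```python
from h import *
o=ctrl.get_obs();print(o["time_s"],o["ee_pos"].round(4),o["eef_rot"].round(4),o["force"].round(2))
i=cams.camera_info("wrist");p,d=cams.camera("wrist");cv2.imwrite("pics/w1.png",p)
print(np.linalg.inv(i["world_to_cam"]).round(3))
W=world(d,i)
blobs(W,(.45,.62,.2,.45),.068,.12)
blobs(W,(.45,.62,.2,.45),.095,.12)
blobs(W,(.4,.62,.2,.45),.050,.066,50)
```

```text
1.2 [0.5187 0.3316 0.2052] [-3.1415e+00 -6.0000e-04 -3.1414e+00] [ 0.11 -0.32 -0.84]
[[ 0.001  0.965  0.263  0.442]
 [ 1.    -0.001  0.     0.331]
 [ 0.     0.263 -0.965  0.384]
 [ 0.     0.     0.     1.   ]]
px [253. 207.] n 856 mean [0.5344 0.3299 0.0961] circ [0.5379 0.3299] r 0.0171 zmax 0.1021
px [253. 210.] n 661 mean [0.5368 0.3298 0.0997] circ [0.5377 0.3296] r 0.0162 zmax 0.1021
px [187.  84.] n 54 mean [0.4058 0.2582 0.0583] circ [0.4051 0.2561] r 0.0079 zmax 0.0660
px [228. 189.] n 4492 mean [0.5245 0.2999 0.0599] circ [0.5295 0.3033] r 0.0678 zmax 0.0659
```

To row units: 140 mm / 750 = 0.1867, 139 mm / 750 = 0.1853.

Call:
arm_command(
  plan=[
    [[-0.0133,-0.0013,0.02,0,0,0,-0.4],[-0.0253,-0.0027,0.0667,0,0,0,-0.4],[-0.0253,-0.0027,0.1267,0,0,0,-0.2],[-0.0253,-0.0027,0.1667,0,0,0,-0.2],[-0.0253,-0.0027,0.1853,0,0,0,0],[-0.0253,-0.0027,0.1867,0,0,0,0.2],[-0.0253,-0.0027,0.1867,0,0,0,0.5],[-0.0253,-0.0027,0.1867,0,0,0,1],[-0.0253,-0.0027,0.1867,0,0,0,1],[-0.0253,-0.0027,0.1867,0,0,0,1],[-0.0253,-0.0027,0.1867,0,0,0,1],[-0.0253,-0.0027,0.1867,0,0,0,1]],
  ],
  squeeze=30,
)

```text
time_s: 2.45
ee_pos: [0.5393, 0.3295, 0.0673]
eef_rot: [3.14, 0.003, 3.141]
force: [-0.0, 1.1, 6.6]
grip_width: 0.0331
grip_force: 30.0
```

To row units: -115 mm / 750 = -0.1533, -110 mm / 750 = -0.1467.

Call:
arm_command(
  plan=[
    [[0,0,-0.0053,0,0,0,1],[0,0,-0.0267,0,0,0,1],[0,0,-0.0667,0,0,0,1],[0,0,-0.1133,0,0,0,1],[0,0,-0.1467,0,0,0,1],[0,0,-0.1533,0,0,0,1],[0,0,-0.1533,0,0,0,1]],
  ],
)

```text
time_s: 3.15
ee_pos: [0.5386, 0.329, 0.1811]
eef_rot: [3.141, 0.001, 3.141]
force: [-0.1, 0.4, -2.6]
grip_width: 0.0336
grip_force: 30.0
```

Run:
```python
from h import *
o=ctrl.get_obs();print(o["time_s"],o["ee_pos"].round(4),o["eef_rot"].round(4),o["force"].round(2),o["moment"].round(2))
i=cams.camera_info("wrist");p,d=cams.camera("wrist");cv2.imwrite("pics/w2.png",p)
W=world(d,i);e=o["ee_pos"]
blobs(W,(e[0]-.025,e[0]+.025,e[1]-.016,e[1]+.016),e[2]-.02,e[2]+.06)
blobs(W,(e[0]-.025,e[0]+.025,e[1]-.03,e[1]+.03),e[2]+.0,e[2]+.06)
s,ds=cams.camera("scene");cv2.imwrite("pics/s2.png",cv2.resize(s[50:250,120:320],None,fx=3,fy=3))
cv2.imwrite("pics/both.png",np.hstack([cv2.resize(p,(400,300)),cv2.resize(s[60:210,140:340],(400,300))]))
```

```text
3.15 [0.5386 0.329  0.1811] [3.1411e+00 1.0000e-03 3.1414e+00] [-0.06  0.36 -2.64] [-0.04 -0.    0.01]
px [254. 242.] n 3033 mean [0.5321 0.3289 0.2083] circ [0.5364 0.329 ] r 0.0167 zmax 0.2161
px [255. 245.] n 5333 mean [0.5317 0.3289 0.2133] circ [0.5292 0.329 ] r 0.0289 zmax 0.2411
```

View pics/both.png

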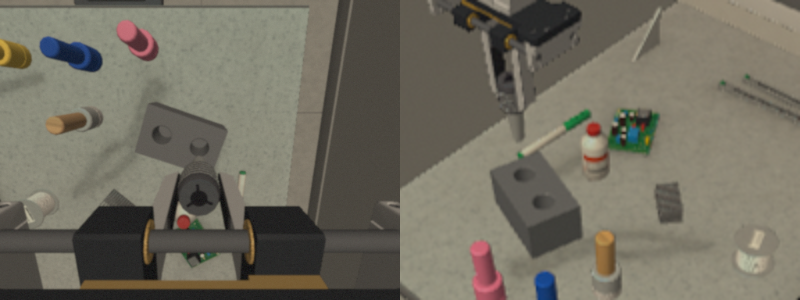

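The wrist picture shows the chuck upright between the fingers, nose at (200,190) in the left half. The scene half shows the shank hanging straight down and both rack bores free. Next I go to a viewpoint beside the stand.

To row units: -329 mm / 750 = -0.4387, -325 mm / 750 = -0.4333.

Call:
arm_command(
  plan=[
    [[0.004,-0.02,-0.0067,0,0,0,1],[0.0107,-0.0667,-0.0133,0,0,0,1],[0.02,-0.1267,-0.0253,0,0,0,1],[0.028,-0.1867,-0.0253,0,0,0,1],[0.0373,-0.2467,-0.0253,0,0,0,1],[0.0467,-0.3067,-0.0253,0,0,0,1],[0.056,-0.3667,-0.0253,0,0,0,1],[0.0627,-0.4133,-0.0253,0,0,0,1],[0.0653,-0.4333,-0.0253,0,0,0,1],[0.0653,-0.4387,-0.0253,0,0,0,1],[0.0653,-0.4387,-0.0253,0,0,0,1],[0.0653,-0.4387,-0.0253,0,0,0,1]],
  ],
)

```text
time_s: 4.45
ee_pos: [0.4893, 0.0006, 0.1992]
eef_rot: [3.141, -0.001, -3.141]
force: [-0.1, 0.1, -2.6]
grip_width: 0.0332
grip_force: 30.0
```

Run:
```python
from h import *
o=ctrl.get_obs();print(o["time_s"],o["ee_pos"].round(4),o["eef_rot"].round(4),o["force"].round(2))
i=cams.camera_info("wrist");p,d=cams.camera("wrist");cv2.imwrite("pics/w3.png",p)
W=world(d,i);np.save("W3.npy",W)
b=(.4,.56,-.2,-.03)
blobs(W,b,.005,.02,50);blobs(W,b,.068,.1);blobs(W,b,.082,.1);blobs(W,b,.055,.067)
P=W[(abs(W[...,0]-.477)<.022)&(abs(W[...,1]+.09)<.022)&(W[...,2]>.075)]
print("rim z",np.percentile(P[:,2],[10,50,90]))
s,ds=cams.camera("scene")
cv2.imwrite("pics/s3.png",s);i=cams.camera_info("scene");Ws=world(ds,i);e=o["ee_pos"]
print("held, scene view")
for a in np.arange(-.055,.0,.012):
    m=(abs(Ws[...,2]-e[2]-a)<.006)&(abs(Ws[...,0]-e[0])<.03)&(abs(Ws[...,1]-e[1])<.03);print(round(a,3),m.sum(),Ws[m].mean(0).round(4)-e)
```

```text
4.45 [0.4893 0.0006 0.1992] [ 3.1414e+00 -5.0000e-04 -3.1412e+00] [-0.14  0.11 -2.61]
px [125. 114.] n 735 mean [ 0.4071 -0.1628  0.011 ] circ [ 0.4034 -0.1598] r 0.0402 zmax 0.0143
px [195. 160.] n 1941 mean [ 0.4665 -0.0778  0.0125] circ [ 0.4774 -0.0907] r 0.0499 zmax 0.0200
px [171. 179.] n 1085 mean [ 0.476  -0.0894  0.0825] circ [ 0.477  -0.0906] r 0.0209 zmax 0.0872
px [170. 180.] n 840 mean [ 0.4766 -0.0902  0.0846] circ [ 0.4771 -0.0907] r 0.0209 zmax 0.0872
px [182. 170.] n 864 mean [ 0.4704 -0.0821  0.0631] circ [ 0.477  -0.0904] r 0.0300 zmax 0.0666
px [171. 179.] n 77 mean [ 0.4811 -0.0964  0.0612] circ [ 0.4783 -0.0922] r 0.0090 zmax 0.0670
rim z [0.08446628 0.30270525 0.31122791]
held, scene view
-0.055 17 [-0.00683361 -0.00317886 -0.05439326]
-0.043 28 [-0.00833361 -0.00247886 -0.04249326]
-0.031 36 [-0.00823361 -0.00257886 -0.03059326]
-0.019 21 [-0.00943361 -0.00457886 -0.01979326]
-0.007 32 [-0.01523361 -0.00387886 -0.00449326]
```

To row units: -91 mm / 750 = -0.1213, -80 mm / 750 = -0.1067.

Call:
arm_command(
  plan=[
    [[0.0027,-0.016,0,0,0,0,1],[0.008,-0.0667,0,0,0,0,1],[0.0133,-0.1067,0.0067,0,0,0,1],[0.0147,-0.1213,0.02,0,0,0,1],[0.0147,-0.1213,0.0467,0,0,0,1],[0.0147,-0.1213,0.0587,0,0,0,1],[0.0147,-0.1213,0.0613,0,0,0,1],[0.0147,-0.1213,0.0613,0,0,0,1]],
  ],
)

```text
time_s: 5.35
ee_pos: [0.4786, -0.0906, 0.1536]
eef_rot: [3.142, -0.0, -3.141]
force: [1.0, 0.7, -1.8]
grip_width: 0.0331
grip_force: 30.0
```

Run:
```python
from h import *
o=ctrl.get_obs();print(o["time_s"],o["ee_pos"].round(4),o["eef_rot"].round(4),o["force"].round(2))
i=cams.camera_info("wrist");p,d=cams.camera("wrist");W=world(d,i);e=o["ee_pos"]
blobs(W,(e[0]-.025,e[0]+.025,e[1]-.018,e[1]+.018),e[2]+.028,e[2]+.04,50)
s,_=cams.camera("scene");t,_=cams.camera("top")
cv2.imwrite("pics/b4.png",np.hstack([cv2.resize(s[190:310,260:380],(400,400),interpolation=cv2.INTER_CUBIC),cv2.resize(p[100:340,130:370],(400,400))]))
```

```text
5.35 [ 0.4786 -0.0906  0.1536] [ 3.1415e+00 -2.0000e-04 -3.1410e+00] [ 0.96  0.68 -1.8 ]
px [254. 251.] n 2168 mean [ 0.4756 -0.0908  0.1859] circ [ 0.4767 -0.0907] r 0.0162 zmax 0.1881
px [225. 253.] n 77 mean [ 0.4763 -0.1075  0.1877] circ [ 0.478  -0.1077] r 0.0084 zmax 0.1931
px [284. 253.] n 87 mean [ 0.476  -0.0739  0.1877] circ [ 0.4774 -0.0734] r 0.0089 zmax 0.1934
```

View pics/b4.png

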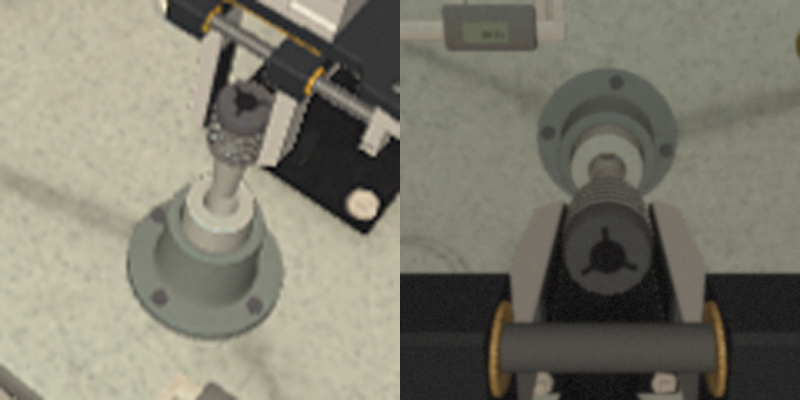

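Wrist view (right half): the shank tip sits centrally over the sleeve bore. The scene half agrees, with the tip at (222,205). I'll lower it most of the way.

To row units: 53 mm / 750 = 0.0707, 49 mm / 750 = 0.0653.

Call:
arm_command(
  plan=[
    [[0,0,0.0107,0,0,0,1],[0,0,0.0267,0,0,0,1],[0,0,0.0427,0,0,0,1],[0,0,0.056,0,0,0,1],[0,0,0.0653,0,0,0,1],[0,0,0.0707,0,0,0,1],[0,0,0.0707,0,0,0,1],[0,0,0.0707,0,0,0,1]],
  ],
)

```text
time_s: 6.3
ee_pos: [0.4786, -0.0911, 0.1007]
eef_rot: [-3.141, 0.0, 3.141]
force: [-0.7, 0.2, -2.3]
grip_width: 0.0328
grip_force: 30.0
```

To row units: 2.4 mm / 750 = 0.0032, 1.8 mm / 750 = 0.0024.

Call:
arm_command(
  plan=[
    [[0,0,0.0008,0,0,0,1],[0,0,0.0016,0,0,0,1],[0,0,0.0024,0,0,0,1],[0,0,0.0032,0,0,0,1],[0,0,0.0032,0,0,0,1]],
  ],
)

```text
time_s: 6.8
ee_pos: [0.4784, -0.091, 0.098]
eef_rot: [3.142, -0.0, 3.141]
force: [-2.2, 0.1, -0.7]
grip_width: 0.0334
grip_force: 30.0
```

To row units: 0.7 mm / 750 = 0.0009, 0.6 mm / 750 = 0.0008.

Call:
arm_command(
  plan=[
    [[0.0005,0,0.0004,0,0,0,1],[0.0008,0,0.0009,0,0,0,1],[0.0008,0,0.0009,0,0,0,1]],
  ],
)

```text
time_s: 7.1
ee_pos: [0.4782, -0.091, 0.0976]
eef_rot: [-3.141, 0.001, 3.141]
force: [-0.7, 0.1, 1.1]
grip_width: 0.0333
grip_force: 30.0
```

Light contact is starting (the net force has risen by about 4 N from free hanging), so I release here.

To row units: -110 mm / 750 = -0.1467, -90 mm / 750 = -0.12.

Call:
arm_command(
  plan=[
    [[0,0,0,0,0,0,0.2],[0,0,0,0,0,0,0],[0,0,0,0,0,0,-0.4],[0,0,0,0,0,0,-0.4],[0,0,0,0,0,0,-0.4],[0,0,-0.02,0,0,0,-0.4],[0,0,-0.0667,0,0,0,-0.4],[0,0,-0.12,0,0,0,-0.4],[0,0,-0.1467,0,0,0,-0.4],[0,0,-0.1467,0,0,0,-0.4]],
  ],
  squeeze=5,
)

```text
time_s: 8.1
ee_pos: [0.4789, -0.0913, 0.2101]
eef_rot: [-3.14, 0.005, 3.141]
force: [-0.2, 0.0, -1.5]
grip_width: 0.0657
grip_force: 0.0
```

Run:
```python
from h import *
o=ctrl.get_obs();print(o["time_s"],o["ee_pos"].round(4),o["force"].round(2),o["grip_width"])
i=cams.camera_info("wrist");p,d=cams.camera("wrist");W=world(d,i)
b=(.4,.56,-.2,-.03)
blobs(W,b,.068,.089,20);blobs(W,b,.095,.14);blobs(W,b,.12,.14)
s,ds=cams.camera("scene");W=world(ds,cams.camera_info("scene"));blobs(W,b,.12,.14);blobs(W,b,.095,.118)
cv2.imwrite("pics/b5.png",np.hstack([cv2.resize(s[190:310,260:380],(400,400),interpolation=cv2.INTER_CUBIC),cv2.resize(p[100:340,130:370],(400,400))]))
```

```text
8.1 [ 0.4789 -0.0913  0.2101] [-0.2   0.05 -1.53] 0.06574820772945314
px [255. 175.] n 300 mean [ 0.4645 -0.0912  0.0825] circ [ 0.4763 -0.091 ] r 0.0205 zmax 0.0866
px [255. 194.] n 1027 mean [ 0.4735 -0.0909  0.1265] circ [ 0.4766 -0.091 ] r 0.0168 zmax 0.1329
px [255. 196.] n 882 mean [ 0.4751 -0.0909  0.1295] circ [ 0.4765 -0.0908] r 0.0168 zmax 0.1329
px [329. 240.] n 223 mean [ 0.473 -0.092  0.127] circ [ 0.4743 -0.0913] r 0.0165 zmax 0.1305
px [326. 249.] n 112 mean [ 0.4637 -0.0957  0.1071] circ [ 0.472  -0.0921] r 0.0168 zmax 0.1179
```

View pics/b5.png

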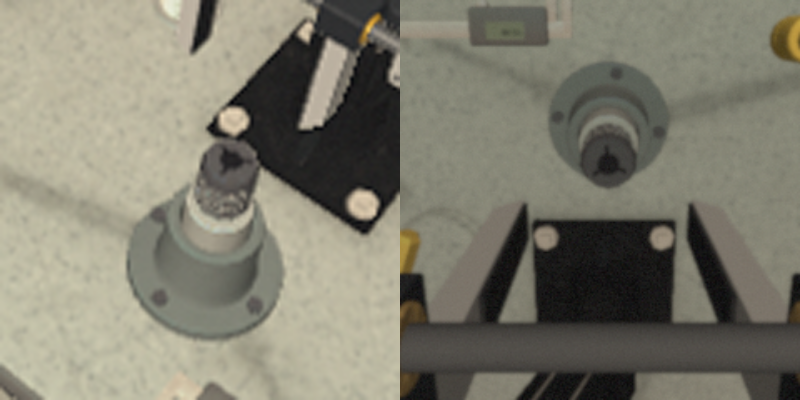

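The chuck stands upright in the sleeve, shown at (228,160) in the scene half and at (607,160) in the wrist half. Its nose is at 0.130 m, as expected. On to the drift.

To row units: 241 mm / 750 = 0.3213, 237 mm / 750 = 0.316.

Call:
arm_command(
  plan=[
    [[-0.0027,0.02,0,0,0,0,-0.4],[-0.0053,0.0667,0,0,0,0,-0.4],[-0.008,0.1267,0,0,0,0,-0.4],[-0.0107,0.1867,0,0,0,0,-0.4],[-0.0133,0.2467,0.0067,0,0,0,-0.4],[-0.0147,0.2933,0.0133,0,0,0,-0.4],[-0.0147,0.316,0.0133,0,0,0,-0.4],[-0.0147,0.3213,0.0133,0,0,0,-0.4],[-0.0147,0.3213,0.0133,0,0,0,-0.4],[-0.0147,0.3213,0.0133,0,0,0,-0.4]],
  ],
)

```text
time_s: 9.2
ee_pos: [0.4888, 0.149, 0.1968]
eef_rot: [-3.141, -0.001, 3.141]
force: [-0.3, 0.7, -0.4]
grip_width: 0.0658
grip_force: 0.0
```

Run:
```python
from h import *
o=ctrl.get_obs();print(o["time_s"],o["ee_pos"].round(4),o["force"].round(2),o["grip_width"])
i=cams.camera_info("wrist");p,d=cams.camera("wrist");W=world(d,i)
b=(.45,.55,.10,.21)
blobs(W,b,.01,.12);blobs(W,b,.03,.05);blobs(W,b,.05,.12);blobs(W,b,.092,.11)
```

```text
9.2 [0.4888 0.149  0.1968] [-0.34  0.74 -0.35] 0.06578330250343473
px [259. 194.] n 933 mean [0.4949 0.1547 0.0684] circ [0.5004 0.1551] r 0.0179 zmax 0.1021
px [259. 186.] n 317 mean [0.493  0.1548 0.0412] circ [0.5005 0.1551] r 0.0178 zmax 0.0498
px [260. 201.] n 543 mean [0.4971 0.1547 0.0908] circ [0.5007 0.1551] r 0.0116 zmax 0.1021
px [260. 205.] n 373 mean [0.4994 0.155  0.0993] circ [0.5008 0.1551] r 0.0115 zmax 0.1021
```

To row units: 151.5 mm / 750 = 0.202, 151 mm / 750 = 0.2013.

Call:
arm_command(
  plan=[
    [[-0.008,0.004,0.0133,0,0,0,-0.4],[-0.016,0.008,0.06,0,0,0,-0.4],[-0.016,0.008,0.12,0,0,0,-0.4],[-0.016,0.008,0.1667,0,0,0,-0.4],[-0.016,0.008,0.1933,0,0,0,-0.4],[-0.016,0.008,0.2013,0,0,0,-0.2],[-0.016,0.008,0.202,0,0,0,0],[-0.016,0.008,0.202,0,0,0,0],[-0.016,0.008,0.202,0,0,0,0]],
  ],
)

```text
time_s: 10.15
ee_pos: [0.5016, 0.1561, 0.047]
eef_rot: [3.141, 0.002, 3.141]
force: [0.6, -0.4, 0.2]
grip_width: 0.0473
grip_force: 0.0
```

To row units: 1.5 mm / 750 = 0.002, -1 mm / 750 = -0.0013.

Call:
arm_command(
  plan=[
    [[0.0013,-0.0013,0.002,0,0,0,0.2],[0.0013,-0.0013,0.002,0,0,0,0.4],[0.0013,-0.0013,0.002,0,0,0,0.6],[0.0013,-0.0013,0.002,0,0,0,1],[0.0013,-0.0013,0.002,0,0,0,1],[0.0013,-0.0013,0.002,0,0,0,1],[0.0013,-0.0013,0.002,0,0,0,1],[0.0013,-0.0013,0.002,0,0,0,1],[0.0013,-0.0013,0.002,0,0,0,1]],
  ],
  squeeze=45,
)

```text
time_s: 11.05
ee_pos: [0.5, 0.155, 0.0445]
eef_rot: [3.141, 0.0, 3.141]
force: [-1.1, -0.1, 5.3]
grip_width: 0.0223
grip_force: 45.0
```

To row units: -246 mm / 750 = -0.328, -241 mm / 750 = -0.3213.

Call:
arm_command(
  plan=[
    [[0,0,-0.0067,0,0,0,1],[0,0,-0.04,0,0,0,1],[0,0,-0.1,0,0,0,1],[0.0027,-0.02,-0.16,0,0,0,1],[0.0067,-0.0667,-0.2133,0,0,0,1],[0.012,-0.1267,-0.24,0,0,0,1],[0.0187,-0.1867,-0.2467,0,0,0,1],[0.024,-0.2467,-0.2467,0,0,0,1],[0.0293,-0.296,-0.2467,0,0,0,1],[0.0307,-0.3213,-0.2467,0,0,0,1],[0.0307,-0.328,-0.2467,0,0,0,1],[0.0307,-0.328,-0.2467,0,0,0,1]],
  ],
)

```text
time_s: 12.25
ee_pos: [0.4767, -0.0911, 0.2291]
eef_rot: [3.141, -0.001, 3.14]
force: [0.6, 0.7, -3.3]
grip_width: 0.0223
grip_force: 45.0
```

Run:
```python
from h import *
o=ctrl.get_obs();e=o["ee_pos"];print(o["time_s"],e.round(4),o["eef_rot"].round(4),o["force"].round(2),o["grip_width"])
i=cams.camera_info("wrist");p,d=cams.camera("wrist");W=world(d,i)
b=(e[0]-.03,e[0]+.03,e[1]-.01,e[1]+.01)
print("grip top");blobs(W,b,e[2]+.045,e[2]+.065)
blobs(W,(.44,.52,-.13,-.05),.115,.14);blobs(W,(.44,.52,-.13,-.05),.17,.225)
s,ds=cams.camera("scene");t,_=cams.camera("top");i=cams.camera_info("scene");Ws=world(ds,i)
for a in np.arange(-.042,.05,.012):
    m=(abs(Ws[...,2]-e[2]-a)<.006)&(abs(Ws[...,0]-e[0])<.03)&(abs(Ws[...,1]-e[1])<.025);print(round(a,3),m.sum(),(Ws[m].mean(0)-e).round(4))
cv2.imwrite("pics/b6.png",np.hstack([cv2.resize(s[150:300,240:390],(400,400),interpolation=cv2.INTER_CUBIC),cv2.resize(p[100:340,130:370],(400,400))]))
```

```text
12.25 [ 0.4767 -0.0911  0.2291] [ 3.1413e+00 -6.0000e-04  3.1404e+00] [ 0.6   0.69 -3.26] 0.02228093956641483
grip top
px [255. 272.] n 1561 mean [ 0.4743 -0.0912  0.2832] circ [ 0.4767 -0.091 ] r 0.0117 zmax 0.2864
px [255. 188.] n 476 mean [ 0.4693 -0.091   0.1282] circ [ 0.4771 -0.0909] r 0.0169 zmax 0.1322
px [255. 205.] n 608 mean [ 0.4626 -0.0911  0.2085] circ [ 0.4718 -0.0906] r 0.0171 zmax 0.2250
-0.042 59 [-0.0134 -0.0038 -0.0404]
-0.03 82 [-0.0133 -0.0041 -0.0302]
-0.018 84 [-0.0134 -0.0043 -0.018 ]
-0.006 131 [-0.0125 -0.0009 -0.006 ]
0.006 113 [-0.0098 -0.001   0.0065]
0.018 134 [-0.0088 -0.0017  0.0179]
0.03 144 [-0.0092 -0.0012  0.0297]
0.042 158 [-0.0092 -0.0026  0.0422]
```

View pics/b6.png

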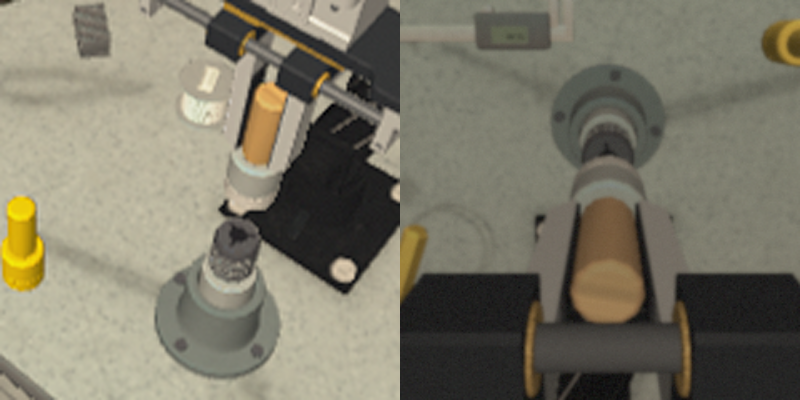

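The drift hangs upright directly over the chuck: head at (250,185) and nose at (237,237) in the scene half. I'll approach in small steps.

To row units: 51 mm / 750 = 0.068, 50 mm / 750 = 0.0667.

Call:
arm_command(
  plan=[
    [[0,0,0.0133,0,0,0,1],[0,0,0.0373,0,0,0,1],[0,0,0.056,0,0,0,1],[0,0,0.064,0,0,0,1],[0,0,0.0667,0,0,0,1],[0,0,0.068,0,0,0,1],[0,0,0.068,0,0,0,1]],
  ],
)

```text
time_s: 13.1
ee_pos: [0.4771, -0.091, 0.1787]
eef_rot: [-3.141, 0.001, 3.142]
force: [-0.1, 0.1, -1.5]
grip_width: 0.0226
grip_force: 45.0
```

To row units: 3 mm / 750 = 0.004, 2.4 mm / 750 = 0.0032.

Call:
arm_command(
  plan=[
    [[0,0,0.0011,0,0,0,1],[0,0,0.0021,0,0,0,1],[0,0,0.0032,0,0,0,1],[0,0,0.004,0,0,0,1],[0,0,0.004,0,0,0,1]],
  ],
)

```text
time_s: 13.6
ee_pos: [0.4768, -0.091, 0.1753]
eef_rot: [3.142, -0.0, 3.141]
force: [0.6, 0.8, -2.7]
grip_width: 0.0224
grip_force: 45.0
```

To row units: 2.4 mm / 750 = 0.0032, 1.8 mm / 750 = 0.0024.

Call:
arm_command(
  plan=[
    [[0,0,0.0008,0,0,0,1],[0,0,0.0016,0,0,0,1],[0,0,0.0024,0,0,0,1],[0,0,0.0032,0,0,0,1],[0,0,0.0032,0,0,0,1]],
  ],
)

```text
time_s: 14.1
ee_pos: [0.477, -0.0911, 0.1731]
eef_rot: [-3.141, 0.0, 3.141]
force: [-1.5, -0.7, 2.4]
grip_width: 0.0223
grip_force: 45.0
```

To row units: 1.8 mm / 750 = 0.0024, 1.2 mm / 750 = 0.0016.

Call:
arm_command(
  plan=[
    [[0,0,0.0008,0,0,0,1],[0,0,0.0016,0,0,0,1],[0,0,0.0024,0,0,0,1],[0,0,0.0024,0,0,0,1]],
  ],
)

```text
time_s: 14.5
ee_pos: [0.4769, -0.091, 0.1711]
eef_rot: [3.142, 0.0, 3.141]
force: [0.2, 0.4, 1.1]
grip_width: 0.0227
grip_force: 45.0
```

To row units: 2 mm / 750 = 0.0027, 1.4 mm / 750 = 0.0019.

Call:
arm_command(
  plan=[
    [[0,0,0.0009,0,0,0,1],[0,0,0.0019,0,0,0,1],[0,0,0.0027,0,0,0,1],[0,0,0.0027,0,0,0,1]],
  ],
)

```text
time_s: 14.9
ee_pos: [0.4768, -0.091, 0.169]
eef_rot: [3.142, -0.0, 3.141]
force: [1.2, -0.2, 0.9]
grip_width: 0.0224
grip_force: 45.0
```

Call:
arm_command(
  plan=[
    [[0,0,0.0007,0,0,0,1],[0,0,0.0013,0,0,0,1],[0,0,0.0013,0,0,0,1]],
  ],
)

```text
time_s: 15.2
ee_pos: [0.4768, -0.091, 0.1681]
eef_rot: [3.142, -0.0, 3.141]
force: [0.5, 0.0, 1.0]
grip_width: 0.0219
grip_force: 45.0
```

To row units: 1 mm / 750 = 0.0013, 0.5 mm / 750 = 0.0007.

Call:
arm_command(
  plan=[
    [[0,0,0.0007,0,0,0,1],[0,0,0.0013,0,0,0,1],[0,0,0.0013,0,0,0,1]],
  ],
)

```text
time_s: 15.5
ee_pos: [0.4769, -0.091, 0.1671]
eef_rot: [3.142, -0.0, 3.141]
force: [1.4, -0.4, 1.2]
grip_width: 0.0222
grip_force: 45.0
```

To row units: 0.5 mm / 750 = 0.0007.

Call:
arm_command(
  plan=[
    [[0,0,0.0007,0,0,0,1],[0,0,0.0007,0,0,0,1]],
  ],
)

```text
time_s: 15.7
ee_pos: [0.4768, -0.091, 0.1666]
eef_rot: [3.142, -0.0, 3.141]
force: [-0.2, -0.7, 1.7]
grip_width: 0.0218
grip_force: 45.0
```

To row units: 0.5 mm / 750 = 0.0007.

Call:
arm_command(
  plan=[
    [[0,0,0.0007,0,0,0,1],[0,0,0.0007,0,0,0,1]],
  ],
)

```text
time_s: 15.9
ee_pos: [0.4769, -0.0911, 0.1661]
eef_rot: [-3.142, -0.0, 3.141]
force: [0.8, -0.1, 1.7]
grip_width: 0.0223
grip_force: 45.0
```

To row units: 0.5 mm / 750 = 0.0007.

Call:
arm_command(
  plan=[
    [[0,0,0.0007,0,0,0,1],[0,0,0.0007,0,0,0,1]],
  ],
)

```text
time_s: 16.1
ee_pos: [0.4768, -0.091, 0.1656]
eef_rot: [3.142, -0.0, 3.141]
force: [0.7, -1.0, 1.8]
grip_width: 0.0223
grip_force: 45.0
```

To row units: 0.5 mm / 750 = 0.0007.

Call:
arm_command(
  plan=[
    [[0,0,0.0007,0,0,0,1],[0,0,0.0007,0,0,0,1]],
  ],
)

```text
time_s: 16.3
ee_pos: [0.4769, -0.091, 0.1651]
eef_rot: [-3.142, -0.0, 3.141]
force: [-0.3, 0.1, 1.4]
grip_width: 0.0223
grip_force: 45.0
```

To row units: 0.5 mm / 750 = 0.0007.

Call:
arm_command(
  plan=[
    [[0,0,0.0007,0,0,0,1],[0,0,0.0007,0,0,0,1]],
  ],
)

```text
time_s: 16.5
ee_pos: [0.4768, -0.091, 0.1646]
eef_rot: [3.142, -0.0, 3.141]
force: [0.3, -0.5, 2.3]
grip_width: 0.0226
grip_force: 45.0
```

To row units: 0.5 mm / 750 = 0.0007.

Call:
arm_command(
  plan=[
    [[0,0,0.0007,0,0,0,1],[0,0,0.0007,0,0,0,1]],
  ],
)

```text
time_s: 16.7
ee_pos: [0.4768, -0.0911, 0.1641]
eef_rot: [-3.142, -0.0, 3.141]
force: [-0.6, -0.2, 1.2]
grip_width: 0.0225
grip_force: 45.0
```

To row units: 0.5 mm / 750 = 0.0007.

Call:
arm_command(
  plan=[
    [[0,0,0.0007,0,0,0,1],[0,0,0.0007,0,0,0,1]],
  ],
)

```text
time_s: 16.9
ee_pos: [0.4769, -0.091, 0.1636]
eef_rot: [-3.142, -0.0, 3.141]
force: [0.8, -1.0, 0.8]
grip_width: 0.0224
grip_force: 45.0
```

To row units: 0.5 mm / 750 = 0.0007.

Call:
arm_command(
  plan=[
    [[0,0,0.0007,0,0,0,1],[0,0,0.0007,0,0,0,1]],
  ],
)

```text
time_s: 17.1
ee_pos: [0.4769, -0.091, 0.1631]
eef_rot: [-3.142, -0.0, 3.141]
force: [0.2, -0.1, 1.3]
grip_width: 0.0225
grip_force: 45.0
```

To row units: 0.5 mm / 750 = 0.0007.

Call:
arm_command(
  plan=[
    [[0,0,0.0007,0,0,0,1],[0,0,0.0007,0,0,0,1]],
  ],
)

```text
time_s: 17.3
ee_pos: [0.4768, -0.091, 0.1626]
eef_rot: [3.142, -0.0, 3.141]
force: [1.7, 0.8, 2.0]
grip_width: 0.0227
grip_force: 45.0
```

To row units: 0.5 mm / 750 = 0.0007.

Call:
arm_command(
  plan=[
    [[0,0,0.0007,0,0,0,1],[0,0,0.0007,0,0,0,1]],
  ],
)

```text
time_s: 17.5
ee_pos: [0.4769, -0.091, 0.1621]
eef_rot: [-3.142, -0.0, 3.141]
force: [0.6, 0.8, 2.2]
grip_width: 0.0222
grip_force: 45.0
```

To row units: 0.5 mm / 750 = 0.0007.

Call:
arm_command(
  plan=[
    [[0,0,0.0007,0,0,0,1],[0,0,0.0007,0,0,0,1]],
  ],
)

```text
time_s: 17.7
ee_pos: [0.4769, -0.091, 0.1616]
eef_rot: [3.142, -0.0, 3.141]
force: [0.9, 0.1, 2.3]
grip_width: 0.0225
grip_force: 45.0
```

To row units: 0.5 mm / 750 = 0.0007.

Call:
arm_command(
  plan=[
    [[0,0,0.0007,0,0,0,1],[0,0,0.0007,0,0,0,1]],
  ],
)

```text
time_s: 17.9
ee_pos: [0.4769, -0.0911, 0.1613]
eef_rot: [-3.142, 0.0, 3.141]
force: [-1.3, 0.2, 5.3]
grip_width: 0.0221
grip_force: 45.0
```

To row units: 0.4 mm / 750 = 0.0005.

Call:
arm_command(
  plan=[
    [[0,0,0.0005,0,0,0,1],[0,0,0.0005,0,0,0,1]],
  ],
)

```text
time_s: 18.1
ee_pos: [0.477, -0.0911, 0.1612]
eef_rot: [-3.141, 0.001, 3.141]
force: [-0.6, 0.3, 7.2]
grip_width: 0.0223
grip_force: 45.0
```

To row units: 0.4 mm / 750 = 0.0005.

Call:
arm_command(
  plan=[
    [[0,0,0.0005,0,0,0,1],[0,0,0.0005,0,0,0,1]],
  ],
)

```text
time_s: 18.3
ee_pos: [0.4771, -0.0911, 0.1612]
eef_rot: [-3.141, 0.001, 3.141]
force: [-1.0, 0.9, 10.7]
grip_width: 0.022
grip_force: 45.0
```

Hard stop felt at TCP 0.1612. I'll raise it to a held press of about 20 N.

To row units: 0.8 mm / 750 = 0.0011, 0.4 mm / 750 = 0.0005.

Call:
arm_command(
  plan=[
    [[0,0,0.0005,0,0,0,1],[0,0,0.0011,0,0,0,1],[0,0,0.0011,0,0,0,1]],
  ],
)

```text
time_s: 18.6
ee_pos: [0.4773, -0.0911, 0.161]
eef_rot: [-3.141, 0.002, 3.141]
force: [-3.5, 1.3, 18.0]
grip_width: 0.0224
grip_force: 45.0
```

To row units: 0.3 mm / 750 = 0.0004.

Call:
arm_command(
  plan=[
    [[0,0,0.0004,0,0,0,1],[0,0,0.0004,0,0,0,1],[0,0,0.0004,0,0,0,1],[0,0,0.0004,0,0,0,1],[0,0,0.0004,0,0,0,1]],
  ],
)

```text
time_s: 19.1
ee_pos: [0.4774, -0.0911, 0.161]
eef_rot: [-3.141, 0.002, 3.141]
force: [-3.5, 1.3, 20.3]
grip_width: 0.0221
grip_force: 45.0
```

No more sinking under the held press. I'll lift clear and give the confirming tap.

To row units: -20 mm / 750 = -0.0267, -14 mm / 750 = -0.0187.

Call:
arm_command(
  plan=[
    [[0,0,-0.0013,0,0,0,1],[0,0,-0.0067,0,0,0,1],[0,0,-0.0187,0,0,0,1],[0,0,-0.0267,0,0,0,1],[0,0,-0.0267,0,0,0,1],[0,0,-0.0267,0,0,0,1]],
  ],
)

```text
time_s: 19.7
ee_pos: [0.4768, -0.091, 0.1792]
eef_rot: [3.142, -0.0, 3.141]
force: [-0.2, -0.2, -3.0]
grip_width: 0.0224
grip_force: 45.0
```

Run:
```python
from h import *
o=ctrl.get_obs();print(o["time_s"],o["ee_pos"].round(4),o["force"].round(2))
s,ds=cams.camera("scene");W=world(ds,cams.camera_info("scene"));b=(.4,.56,-.2,-.03)
blobs(W,b,.1,.13);blobs(W,b,.113,.123)
cv2.imwrite("pics/b7.png",cv2.resize(s[150:300,240:390],(500,500),interpolation=cv2.INTER_CUBIC))
```

```text
19.7 [ 0.4768 -0.091   0.1792] [-0.25 -0.21 -2.96]
px [327. 247.] n 162 mean [ 0.467  -0.0942  0.1106] circ [ 0.4744 -0.091 ] r 0.0167 zmax 0.1172
px [327. 245.] n 66 mean [ 0.4686 -0.0929  0.1145] circ [ 0.4726 -0.0914] r 0.0145 zmax 0.1172
```

View pics/b7.png

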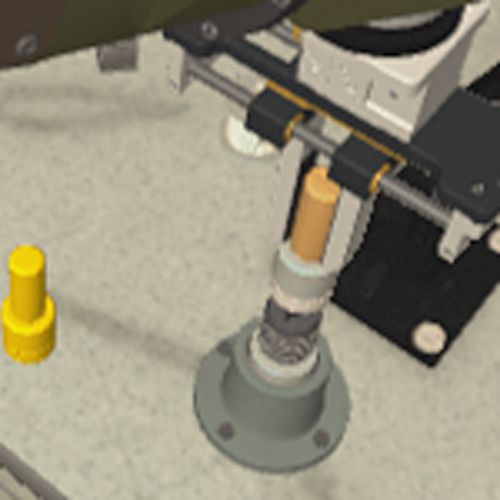

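Chuck and sleeve have sunk about 13 mm and are upright (nose around (290,315)). The drift head is clear at (305,275). Now the confirming tap.

To row units: 19.7 mm / 750 = 0.0263, 19.3 mm / 750 = 0.0257.

Call:
arm_command(
  plan=[
    [[0,0,0.0053,0,0,0,1],[0,0,0.0147,0,0,0,1],[0,0,0.02,0,0,0,1],[0,0,0.0227,0,0,0,1],[0,0,0.024,0,0,0,1],[0,0,0.0249,0,0,0,1],[0,0,0.0257,0,0,0,1],[0,0,0.0263,0,0,0,1],[0,0,0.0263,0,0,0,1]],
  ],
)

```text
time_s: 20.65
ee_pos: [0.4772, -0.0911, 0.161]
eef_rot: [-3.141, 0.002, 3.141]
force: [-5.7, 2.2, 13.3]
grip_width: 0.022
grip_force: 45.0
```

To row units: 0.6 mm / 750 = 0.0008, 0.4 mm / 750 = 0.0005.

Call:
arm_command(
  plan=[
    [[0,0,0.0005,0,0,0,1],[0,0,0.0008,0,0,0,1],[0,0,0.0008,0,0,0,1],[0,0,0.0008,0,0,0,1]],
  ],
)

```text
time_s: 21.05
ee_pos: [0.4773, -0.0911, 0.161]
eef_rot: [-3.141, 0.002, 3.141]
force: [-7.6, 1.9, 18.4]
grip_width: 0.0222
grip_force: 45.0
```

To row units: 0.2 mm / 750 = 0.0003.

Call:
arm_command(
  plan=[
    [[0,0,0.0003,0,0,0,1],[0,0,0.0003,0,0,0,1],[0,0,0.0003,0,0,0,1],[0,0,0.0003,0,0,0,1]],
  ],
)

```text
time_s: 21.45
ee_pos: [0.4774, -0.0911, 0.161]
eef_rot: [-3.141, 0.002, 3.141]
force: [-7.4, 3.4, 20.8]
grip_width: 0.0226
grip_force: 45.0
```

The sleeve did not sink any further at about 23 N. I'll lift off and carry the drift back to its spot.

To row units: 246 mm / 750 = 0.328, 245 mm / 750 = 0.3267.

Call:
arm_command(
  plan=[
    [[0,0,-0.0027,0,0,0,1],[0,0,-0.0133,0,0,0,1],[0,0,-0.0467,0,0,0,1],[0,0,-0.08,0,0,0,1],[-0.0027,0.0267,-0.0933,0,0,0,1],[-0.008,0.08,-0.0933,0,0,0,1],[-0.0133,0.14,-0.0933,0,0,0,1],[-0.0187,0.2,-0.0867,0,0,0,1],[-0.024,0.26,-0.06,0,0,0,1],[-0.0293,0.3067,-0.0267,0,0,0,1],[-0.0307,0.3267,0,0,0,0,1],[-0.0307,0.328,0.0267,0,0,0,1]],
  ],
)

```text
time_s: 22.65
ee_pos: [0.4997, 0.157, 0.1379]
eef_rot: [3.141, -0.0, -3.139]
force: [0.8, 0.4, -2.7]
grip_width: 0.0226
grip_force: 45.0
```

Run:
```python
from h import *
o=ctrl.get_obs();e=o["ee_pos"];print(o["time_s"],e.round(4),o["eef_rot"].round(4),o["force"].round(2))
s,ds=cams.camera("scene");W=world(ds,cams.camera_info("scene"))
for a in np.arange(-.045,.05,.01):
    m=(abs(W[...,2]-e[2]-a)<.005)&(abs(W[...,0]-e[0])<.03)&(abs(W[...,1]-e[1])<.03);print(round(a,3),m.sum(),(W[m].mean(0)-e).round(4))
b=(e[0]-.03,e[0]+.03,e[1]-.03,e[1]+.03)
m=(abs(W[...,0]-e[0])<.025)&(abs(W[...,1]-e[1])<.025)&(W[...,2]>e[2]-.07)&(W[...,2]<e[2]-.02)
print("lowest",np.sort(W[m][:,2])[:6].round(4))
p,d=cams.camera("wrist");blobs(world(d,cams.camera_info("wrist")),(e[0]-.03,e[0]+.03,e[1]-.01,e[1]+.01),e[2]+.045,e[2]+.065)
```

```text
22.65 [0.4997 0.157  0.1379] [ 3.1414e+00 -3.0000e-04 -3.1393e+00] [ 0.84  0.38 -2.73]
-0.045 24 [-0.0101 -0.0099 -0.0422]
-0.035 45 [-0.0109 -0.0092 -0.0348]
-0.025 49 [-0.0101 -0.0101 -0.025 ]
-0.015 51 [-0.01   -0.0093 -0.015 ]
-0.005 66 [-0.0115 -0.0042 -0.0055]
0.005 53 [-0.0092 -0.0036  0.0055]
0.015 71 [-0.0083 -0.0041  0.015 ]
0.025 69 [-0.0081 -0.0072  0.0249]
0.035 71 [-0.0077 -0.0066  0.0348]
0.045 82 [-0.0083 -0.0051  0.045 ]
lowest [0.0926 0.0932 0.0938 0.0939 0.0941 0.0942]
px [258. 272.] n 1557 mean [0.4966 0.1568 0.1911] circ [0.4988 0.1573] r 0.0131 zmax 0.2028
```

Drift is vertical with its face about 44 mm below the TCP. I'll lower to just above the bench, then feel.

To row units: 91 mm / 750 = 0.1213, 90 mm / 750 = 0.12.

Call:
arm_command(
  plan=[
    [[0,0,0.02,0,0,0,1],[0,0,0.06,0,0,0,1],[0,0,0.096,0,0,0,1],[0,0,0.1133,0,0,0,1],[0,0,0.12,0,0,0,1],[0,0,0.1213,0,0,0,1],[0,0,0.1213,0,0,0,1]],
  ],
)

```text
time_s: 23.45
ee_pos: [0.5006, 0.155, 0.0489]
eef_rot: [3.141, 0.002, 3.141]
force: [0.3, 0.4, -2.1]
grip_width: 0.0222
grip_force: 45.0
```

To row units: 0.6 mm / 750 = 0.0008.

Call:
arm_command(
  plan=[
    [[0,0,0.0008,0,0,0,1],[0,0,0.0008,0,0,0,1]],
  ],
)

```text
time_s: 23.65
ee_pos: [0.5002, 0.155, 0.0478]
eef_rot: [3.141, 0.001, 3.141]
force: [-0.6, 0.1, -2.7]
grip_width: 0.0221
grip_force: 45.0
```

To row units: 1.6 mm / 750 = 0.0021, 0.8 mm / 750 = 0.0011.

Call:
arm_command(
  plan=[
    [[0,0,0.0011,0,0,0,1],[0,0,0.0021,0,0,0,1],[0,0,0.0021,0,0,0,1]],
  ],
)

```text
time_s: 23.95
ee_pos: [0.4998, 0.155, 0.0455]
eef_rot: [-3.142, -0.0, 3.141]
force: [0.6, -0.4, -3.4]
grip_width: 0.0221
grip_force: 45.0
```

To row units: 0.8 mm / 750 = 0.0011.

Call:
arm_command(
  plan=[
    [[0,0,0.0011,0,0,0,1],[0,0,0.0011,0,0,0,1]],
  ],
)

```text
time_s: 24.15
ee_pos: [0.4998, 0.1549, 0.0446]
eef_rot: [-3.142, -0.0, 3.141]
force: [-0.6, -0.4, -3.0]
grip_width: 0.0224
grip_force: 45.0
```

To row units: 0.6 mm / 750 = 0.0008.

Call:
arm_command(
  plan=[
    [[0,0,0.0008,0,0,0,1],[0,0,0.0008,0,0,0,1]],
  ],
)

```text
time_s: 24.35
ee_pos: [0.5, 0.155, 0.0446]
eef_rot: [3.142, 0.0, 3.141]
force: [-2.7, -0.7, 3.6]
grip_width: 0.0224
grip_force: 45.0
```

The face is on the bench, so I release and retreat.

To row units: -160 mm / 750 = -0.2133, -155 mm / 750 = -0.2067.

Call:
arm_command(
  plan=[
    [[0,0,0,0,0,0,0.6],[0,0,0,0,0,0,0.3],[0,0,0,0,0,0,-0.1],[0,0,0,0,0,0,-0.4],[0,0,0,0,0,0,-0.4],[0,0,-0.0133,0,0,0,-0.4],[0,0,-0.06,0,0,0,-0.4],[0,0,-0.12,0,0,0,-0.4],[0,0,-0.18,0,0,0,-0.4],[0,0,-0.2067,0,0,0,-0.4],[0,0,-0.2133,0,0,0,-0.4],[0,0,-0.2133,0,0,0,-0.4]],
  ],
  squeeze=5,
)

```text
time_s: 25.55
ee_pos: [0.4999, 0.155, 0.2043]
eef_rot: [3.141, 0.001, 3.141]
force: [0.2, -0.5, 0.1]
grip_width: 0.0659
grip_force: 0.0
```

Run:
```python
from h import *
o=ctrl.get_obs();print(o["time_s"],o["ee_pos"].round(4),o["force"].round(2))
W=world(cams.camera("wrist")[1],cams.camera_info("wrist"));b=(.45,.55,.10,.21)
blobs(W,b,.01,.12);blobs(W,b,.085,.12)
s,ds=cams.camera("scene");W=world(ds,cams.camera_info("scene"))
blobs(W,(.4,.56,-.2,-.03),.08,.14);blobs(W,(.4,.56,-.2,-.03),.1,.14)
cv2.imwrite("pics/end.png",s)
```

```text
25.55 [0.4999 0.155  0.2043] [ 0.25 -0.47  0.06]
px [254. 184.] n 847 mean [0.4946 0.155  0.0685] circ [0.4997 0.1549] r 0.0177 zmax 0.1007
px [254. 193.] n 383 mean [0.4985 0.1549 0.0977] circ [0.4998 0.155 ] r 0.0115 zmax 0.1007
px [327. 247.] n 340 mean [ 0.4696 -0.0932  0.1061] circ [ 0.4737 -0.0918] r 0.0170 zmax 0.1174
px [328. 244.] n 251 mean [ 0.4717 -0.0924  0.1119] circ [ 0.4741 -0.0914] r 0.0167 zmax 0.1174
```

View pics/end.png

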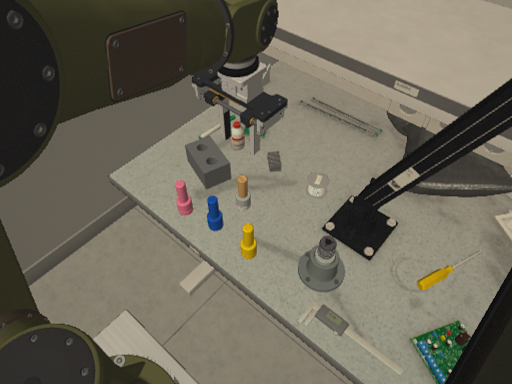

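The drift stands upright at (243,192), the chuck is seated in the stand at (325,248), the other things are where they were, and the gripper is clear.

```bash
python3 -c "
from station import ctrl
print(ctrl.hand_in())"
```

```text
the job is handed in; nothing more can be done
None
```

The job is handed in at about 26 s on the robot's clock: the chuck sank about 13 mm and bottomed, the second held tap (about 23 N) moved it no further, and the drift stands upright on the bench.

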